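Contact check of a tube-reject chute, flap held open at 40 degrees

TASK

Check the contacts of the sampler's reject chute with the test probe: take the probe out of its holder, gently press its tip onto the round contact and then onto the square contact, about half a second each. Then use the tip of the same probe to push the chute's sprung flap down to 40 degrees and finish while holding it there for the reading: keep gripping the probe and do not let the flap spring back. Only the probe may touch the chute, and the other things on the bench stay where they stand.

Things in the scene. Friction and masses are not known exactly. Their poses are not given: they have to be found in the camera images.
- holder: fixed beige block 70 x 70 x 90 mm high on a thin 90 x 90 mm steel foot, with one round pocket of 20 mm diameter, 80 mm deep, in the middle of its top; the probe hangs in it. Origin: centre of its underside; z up
- probe: black round test probe, 165 mm long, about 90 g, hanging upright in the holder. From the tip up: brass shaft 8 mm diameter (0 to 57 mm), nose 18 mm (55 to 75), collar 30 mm (75 to 83, rests on the holder's top), grip cylinder 20 mm diameter (83 to 165; grip it from above at 125). Origin: end of the tip, 15 mm above the bench at the start; z from tip to grip. Raise it 80 mm to clear the pocket
- probe_tip (a point): the very end of the probe's round brass tip (radius 4 mm); same axes as the probe
- round_contact: steel spring contact with a round flat head of 28 mm diameter, on a round beige post of 64 mm diameter and 50 mm height. Origin: centre of the head's top face, 60 mm above the bench when free; z up. It sinks up to 6 mm: starts at about 1.5 N, about 5.5 N fully down
- square_contact: steel spring contact with a square flat head of 26 x 26 mm, on a square beige post of 62 x 62 mm and 70 mm height. Origin: centre of the head's top face, 80 mm above the bench when free; z up. Same spring as the round one
- chute: fixed beige open-topped box, 110 (x) x 100 (y) x 120 mm high, walls 10 mm, on a 125 x 115 mm steel foot; the flap is its trapdoor. Each y side carries a dark dial with one long white mark at 40 degrees, and a pointer that turns with the flap. Origin: centre of its underside; x runs from the hinge side to the free-edge side, z up. Hinge side faces the robot (-x) within 30 degrees
- flap_hinge (a point): point on the middle of the flap's hinge line, at the level of the shut flap's upper face, 116 mm above the bench (4 mm below the chute's rim); 43 mm from the chute's axis towards its -x side. Axes of the chute (fixed): the hinge line runs along y, the shut flap extends along +x
- flap_spot (a point): point on the flap's upper face, marked by a small dark dot, 45 mm from the hinge line (the flap reaches from 1 to 85 mm from the hinge line and is 76 mm wide, 4 mm thick); moves with the flap
- flap (a joint): angle of the flap in rad: 0 shut and level, grows as the free edge is pushed down into the chute, 40 degrees = 0.698; stop at 1.25. A spring shuts it: the push needed at the dot is about 1 N to start and about 3 N at 40 degrees
- amber_bottle: bystander: amber glass bottle, 52 mm diameter, 100 mm high; origin under its centre, z up
- jar: bystander: glass jar, 56 mm diameter, 60 mm high; origin under its centre, z up
- beaker: bystander: clear open beaker, 70 mm diameter, 80 mm high; origin under its centre, z up
- dish: bystander: shallow white dish, 70 mm diameter, 18 mm high; origin under its centre, z up
- ampoule_carton: bystander: small carton 60 x 40 x 30 mm; origin under its centre, z up
- ampoule_tray: bystander: white notched tray 130 x 50 mm, 22 mm high, with three amber ampoules; origin under its centre, z up
Things that resemble listed ones, but are neither listed nor needed, are in the scene too. What is shaped like the part that bears round_contact but pink is not meant.

How it is judged:
By the outcome, as a careful person would: the job done as asked, in the order asked, and still so for the second after the job is handed in, while the arm keeps its last pose, push and grip.
It also fails if it takes over 56 s, if anything falls off the work surface, if the arm or the gripper's body presses on something with over 40 N, if the wrist force passes 120 N, or if a joint passes its speed limit or range.

ROBOT

A 6-joint arm with a two-finger parallel gripper is mounted at the origin on the work surface. World frame = base frame: x ahead of the robot, y to its left, z up, the work surface at z = 0. Lengths are in m, angles in rad, forces in N, time in s.
With the tool pointing down it reaches from about 0.225 to 0.875 m from the base axis. Payload 3.4 kg.
Tool frame: the origin (TCP) lies at the very end of the fingers, on their centre line; the grasp point (between the pads) lies 19 mm behind it; z points along the fingers, y is the line along which they close (so a half turn about z gives the same grasp; the last joint's range is limited). The gripper opens to 85 mm and grips with 20 to 120 N. Pads are 22 mm wide; open, the fingers measure 114 mm over their backs; the gripper's body (76 mm by 85 mm) begins 54 mm behind the grasp point. The pads swing forward as they close: fully open they stand 13 mm farther back than shut.
Start: joints at [-1.378, 0.276, 1.505, -0, 1.361, -0.121], TCP at [0.177, -0.547, 0.231] pointing down, gripper open.
Joint ranges: [-2.89, 2.89], [-0.75, 2.08], [0.22, 2.7], [-1.18, 4.32], [0.11, 2.71], [-2.7, 2.7]. Speed limits (rad/s): [2.57, 2.57, 3.14, 3.14, 3.14, 3.14].

INTERFACE

Orientations are given as a unit quaternion [w, x, y, z].
In Python, from rig import get_state, optics, sign_off gives the robot as it stands.
- The arm moves only by the tool send_rows, never from a script. Its argument "increments" is a list of rows, each an object with "gripper": the gripper's target within -1 to 1 (shut at 1, half-way at 0, fully open at -1); "linear": the shift along the world's x, y, z in m, a list of three; "delta_rot": the turn, a rotation vector about the world's x, y, z in rad, a list of three. In form: [{"gripper": gripper, "linear": [dx, dy, dz], "delta_rot": [rx, ry, rz]}, ...]. A call has 1 to 8 rows; each row is the pose to reach, as a shift and turn from the pose commanded when the call began; what a row does not reach only later rows make up. A row lasts 1/10 s, in which the tool goes at most 50 mm and 8.59 degrees, less where a joint would pass 70% of its speed; a pose out of reach is approached as far as the arm can. A call with a gripper value outside its range is refused whole. The fingers move at their own pace and stop on an object; "newtons" is the grip in N (left out, the last holds). Time passes only in rows, so rows that repeat a pose let the fingers close. It gives the time, the measured TCP pose, the force, the opening and the grip force at its end, in the units of the state.
- get_state(): the state, without advancing time (a new reading comes with each control period).
- optics.get_image(name): name is "side" or "top" or "wrist"; returns a dict with "pixels" (480x640x3 uint8, blue, green, red), "K" (3x3 intrinsics, pixels), "rvec" (rotation vector, rad) and "tvec" (3), from world to camera coordinates, as OpenCV has them; the wrist camera has in their place "T_tool_cam" (4x4, takes a point from camera to tool coordinates, whose origin is the TCP and whose axes are the flange's). Camera axes: x right, y down, z forward; pixel columns grow to the right and rows downward; lengths in m; the calibration is good to about 2 mm. A picture is of the moment at which its call begins: read the wrist's pose just before it. There is no depth.
- sign_off(): hands the job in; it is judged then, once.
The state is a dict: "clock": time; "qpos": joint angles; "qd": joint speeds; "effort": joint torques, N m; "position": TCP position; "ee_rot": TCP orientation; "contact_force": force on the tool from outside, world axes, zero at the start; "moment": the same for the moment, N m; "width": finger opening in m; "gripper_force": force on a finger pad.
Only numpy, scipy, OpenCV 4.12 (cv2) and the standard library are available. Lean on these libraries where they do the work, as an engineer would, in place of code of your own. Each camera call takes 0.05 s, during which the arm holds its last target. There are 200 camera calls.

## Working session

There is one attempt and no reset: what is moved stays moved. The work goes in short steps, Python scripts to look and compute and a tool call to move; the robot and the scene stay as the last step left them, time stands still between calls to the robot, and variables do not carry over. Pictures are saved under pics/ and viewed, at most 13 in all, crops included, and the job is handed in when it is done.

Besides the shell and the picture viewer there is one more tool, called after "Call:" by a JSON object that holds its "op" and its "data", one argument or row to a line. send_rows: Moves the arm, as the interface text tells. Its arguments: {"type":"object","properties":{"increments":{"type":"array"},"newtons":{"type":"number"}},"required":["increments"]}

```bash
mkdir -p pics; ls; cat > h.py <<'E'
import numpy as np,cv2,pickle
from rig import get_state,optics,sign_off
def grab(n,f):
    s=get_state(); d=optics.get_image(n); cv2.imwrite(f'pics/{f}.png',d['pixels']); d['state']=s
    pickle.dump(d,open(f'pics/{f}.pkl','wb')); return d
def load(f): return pickle.load(open(f'pics/{f}.pkl','rb'))
def cam(d):
    if 'rvec' in d:
        R=cv2.Rodrigues(np.array(d['rvec'],float))[0]; return R.T,-R.T@np.array(d['tvec'],float).ravel()
    from scipy.spatial.transform import Rotation as Ro
    s=d['state'];q=s['ee_rot'];T=np.eye(4);T[:3,:3]=Ro.from_quat([q[1],q[2],q[3],q[0]]).as_matrix();T[:3,3]=s['position']
    M=T@np.array(d['T_tool_cam']);return M[:3,:3],M[:3,3]
def ray(d,uv,z):
    R,c=cam(d);r=R@np.linalg.inv(d['K'])@np.array([uv[0],uv[1],1.]);return c+r*(z-c[2])/r[2]
def proj(d,P):
    R,c=cam(d);p=np.array(d['K'])@(R.T@(np.array(P,float)-c));return p[:2]/p[2]
E
python3 -c "
from h import *
for n in('top','side'):
  d=grab(n,n+'0');print(n,cam(d)[1],d['K'][0])
print(get_state())"
```

```text
pics
top [ 0.36115514 -0.01405987  1.15726558] [502.36925778   0.         322.96654386]
side [0.02819019 0.5153963  0.76052804] [476.63184122   0.         314.11371945]
{'clock': 0.1, 'qpos': array([-1.37803223e+00,  2.76558763e-01,  1.50602920e+00, -5.13603962e-06,
        1.36070207e+00, -1.20993955e-01]), 'qd': array([-0.00030282, -0.00161076, -0.00252463,  0.00118782,  0.00042561,
       -0.00045565]), 'effort': array([ 1.49904925e-03, -4.17700267e+01, -2.46405512e+01, -1.14572022e-04,
        5.87714254e-03,  9.00231271e-06]), 'position': array([ 0.1773691 , -0.54645511,  0.23050178]), 'ee_rot': array([-8.48052977e-04,  9.87719263e-01,  1.56236798e-01, -3.29582238e-05]), 'contact_force': array([-0.07880645,  0.53736414,  0.52322897]), 'moment': array([ 0.02151523,  0.03523252, -0.041032  ]), 'gripper_force': 0.0, 'width': 0.08516309453951049}
```

View pics/top0.png

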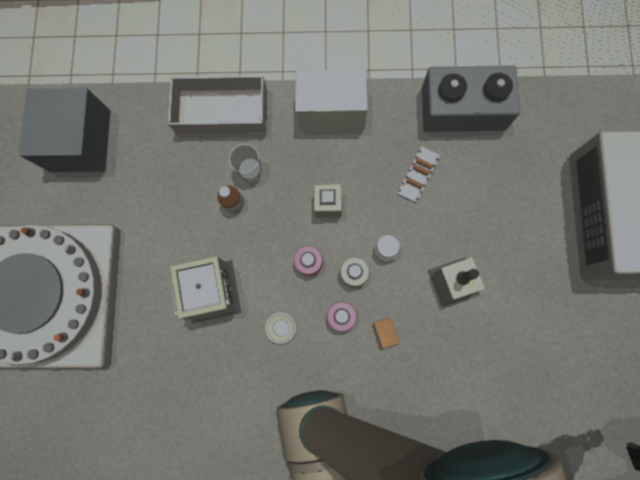

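View pics/side0.png

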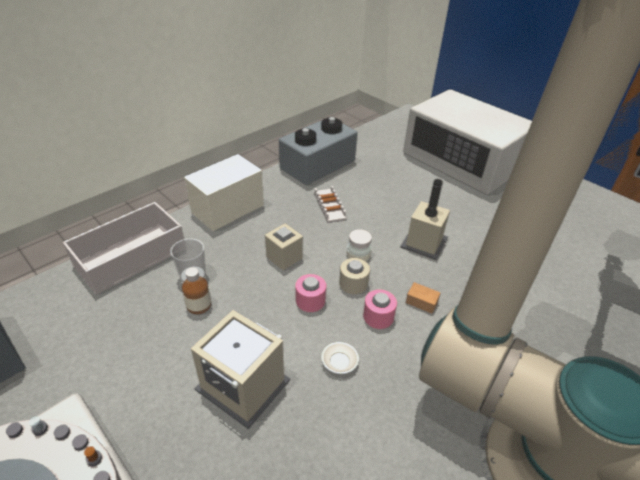

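The top view shows the holder near (462,279) with the probe leaning to about (475,275) from perspective. The round contact is at (354,271), the square one at (327,198), and the chute's dot at (198,286). The pink posts at (308,261) and (342,317) are decoys.

```bash
python3 - <<'E'
from h import *
t=load('top0');s=load('side0')
T=[('round',t,(354,271)),('square',t,(327,198)),('chute',t,(200,288)),('holder',t,(462,279)),('Sround',s,(355,275)),('Ssq',s,(284,245)),('Schute',s,(240,350)),('Shold',s,(430,225))]
o=[]
for n,d,(u,v) in T:
    h=45 if n!='Schute' else 50
    c=d['pixels'][v-h:v+h,u-h:u+h]; o.append(cv2.resize(c,(200,200),interpolation=cv2.INTER_CUBIC))
cv2.imwrite('pics/crops.png',np.vstack([np.hstack(o[:4]),np.hstack(o[4:])]))
for n,d,z,uv in [('round',t,.06,(354,271)),('sq',t,.08,(327,198)),('dot',t,.116,(198,286)),('round',s,.06,(354.5,264)),('sq',s,.08,(284,233)),('dot',s,.116,(237,345.5)),('probetop',s,.18,(437,181.5)),('probetop',t,.18,(475,275))]: print(n,ray(d,uv,z).round(4))
E
```

```text
round [ 0.4855 -0.0499  0.06  ]
sq [0.6456 0.0083 0.08  ]
dot [0.4493 0.2773 0.116 ]
round [ 0.488  -0.0466  0.06  ]
sq [0.6448 0.0146 0.08  ]
dot [0.4476 0.2798 0.116 ]
probetop [ 0.4666 -0.2689  0.18  ]
probetop [ 0.463  -0.2796  0.18  ]
```

View pics/crops.png

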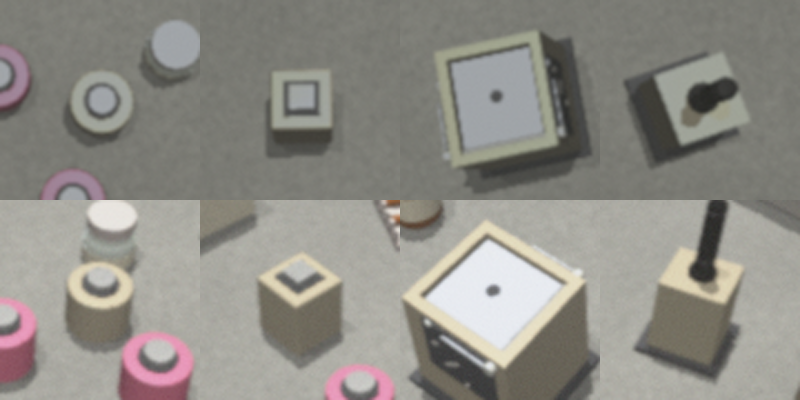

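The crops show the head centres, the chute rim (yaw about +9°, hinge at the bottom edge), the dot and the probe collar clearly. Next I'll work out the probe axis.

```bash
python3 - <<'E'
from h import *
t=load('top0');s=load('side0')
print('collar',ray(t,(462.9,278.1),.098),'end',ray(t,(474.2,273.6),.18))
# side: black probe pixels
g=s['pixels'][170:245,405:460].astype(int).max(2); 
m=((g<45)*255).astype('uint8'); n,l,st,ce=cv2.connectedComponentsWithStats(m); k=1+st[1:,4].argmax(); print(st[k],ce[k])
ys,xs=np.where(l==k)
for y in range(ys.min(),ys.max()+1,4): r=xs[ys==y]; print(y+170,r.min()+405,r.max()+405,end='; ')
for P in [(.463,-.277),(.466,-.272)]:
  for z in(.098,.14,.18): print(P,z,proj(s,(*P,z)).round(1),proj(t,(*P,z)).round(1))
# chute rim corners, top crop px
C=np.array([(436,50),(543,33),(560,145),(455,167)],float);C[:,0]-=400;C=C*.45+[155,243]
W=np.array([ray(t,c,.12)[:2] for c in C]);print(W.round(4),W.mean(0),np.linalg.norm(np.roll(W,-1,0)-W,axis=1))
E
```

```text
collar [ 0.46511764 -0.27638844  0.098     ] end [ 0.46569108 -0.27822656  0.18      ]
[28 28  3  2  3] [29.         28.66666667]
198 434 434; (0.463, -0.277) 0.098 [433.5 210.8] [463.2 279.1]
(0.463, -0.277) 0.14 [437.1 195.8] [468.4 277.1]
(0.463, -0.277) 0.18 [440.6 180.8] [473.6 275. ]
(0.466, -0.272) 0.098 [431.1 211.1] [460.8 277.7]
(0.466, -0.272) 0.14 [434.6 196.1] [465.8 275.6]
(0.466, -0.272) 0.18 [438.1 181.1] [470.9 273.5]
[[0.4922 0.3347]
 [0.5078 0.2336]
 [0.403  0.214 ]
 [0.3831 0.3111]] [0.44650317 0.27335242] [0.10225481 0.10658028 0.09911247 0.11157679]
```

Call:
{"op": "send_rows", "data": {
  "increments": [
    {"gripper":-1,"linear":[0.04,0.035,0.03],"delta_rot":[0,0,0]},
    {"gripper":-1,"linear":[0.075,0.07,0.03],"delta_rot":[0,0,0]},
    {"gripper":-1,"linear":[0.11,0.105,0.03],"delta_rot":[0,0,0]},
    {"gripper":-1,"linear":[0.145,0.14,0.03],"delta_rot":[0,0,0]},
    {"gripper":-1,"linear":[0.18,0.17,0.03],"delta_rot":[0,0,0]},
    {"gripper":-1,"linear":[0.215,0.205,0.03],"delta_rot":[0,0,0]},
    {"gripper":-1,"linear":[0.25,0.24,0.03],"delta_rot":[0,0,0]},
    {"gripper":-1,"linear":[0.288,0.27,0.03],"delta_rot":[0,0,0]}
  ]
}}

```text
clock: 0.9
position: [0.4647, -0.2759, 0.2612]
ee_rot: [-0.0, 0.988, 0.156, -0.0]
contact_force: [0.6, -1.6, -0.0]
width: 0.0852
gripper_force: 0.0
```

Call:
{"op": "send_rows", "data": {
  "increments": [
    {"gripper":-1,"linear":[0,0,0],"delta_rot":[0,0,0]},
    {"gripper":-1,"linear":[0,0,0],"delta_rot":[0,0,0]},
    {"gripper":-1,"linear":[0,0,0],"delta_rot":[0,0,0]}
  ]
}}

```text
clock: 1.2
position: [0.4634, -0.2785, 0.261]
ee_rot: [-0.0, 0.988, 0.156, -0.001]
contact_force: [-0.3, -0.3, -0.2]
width: 0.0853
gripper_force: 0.0
```

```bash
python3 - <<'E'
from h import *
d=grab('wrist','w1'); s=d['state'];print(s['position'],s['ee_rot'],cam(d)[1])
for z in(.18,.098,.09): print(z,proj(d,(.465,-.276,z)))
E
```

```text
[ 0.46336119 -0.27845972  0.26096321] [-5.57156287e-05  9.87744572e-01  1.56077733e-01 -6.31294128e-04] [ 0.52543161 -0.25774906  0.40338518]
0.18 [316.11323329 246.81070096]
0.098 [316.57776146 222.06585868]
0.09 [316.61074045 220.30910853]
```

View pics/w1.png

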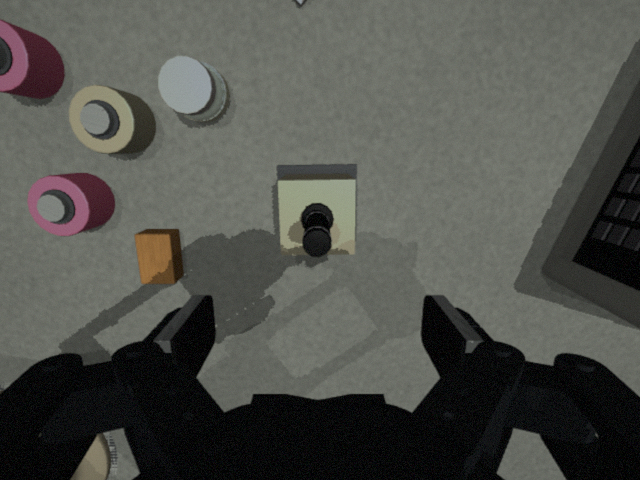

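The wrist view shows the probe's end at (317,241) and its collar at (317,218), so the probe stands at about (0.467, -0.275). The round contact is at (99,119).

Call:
{"op": "send_rows", "data": {
  "increments": [
    {"gripper":-1,"linear":[0.0035,0.0035,-0.03],"delta_rot":[0,0,0]},
    {"gripper":-1,"linear":[0.0035,0.0035,-0.06],"delta_rot":[0,0,0]},
    {"gripper":-1,"linear":[0.0035,0.0035,-0.09],"delta_rot":[0,0,0]},
    {"gripper":-1,"linear":[0.0035,0.0035,-0.12],"delta_rot":[0,0,0]},
    {"gripper":-1,"linear":[0.0035,0.0035,-0.14],"delta_rot":[0,0,0]},
    {"gripper":-1,"linear":[0.0035,0.0035,-0.14],"delta_rot":[0,0,0]},
    {"gripper":-1,"linear":[0.0035,0.0035,-0.14],"delta_rot":[0,0,0]}
  ]
}}

```text
clock: 1.95
position: [0.4671, -0.2757, 0.1217]
ee_rot: [0.0, 0.988, 0.155, -0.0]
contact_force: [-0.3, 0.2, 0.9]
width: 0.0853
gripper_force: 0.0
```

```bash
python3 - <<'E'
from h import *
d=load('w1'); print('round',ray(d,(99,119),.06),'end',ray(d,(317,241),.18),'collar',ray(d,(317,218),.098)); print(get_state()['position'])
E
```

```text
round [ 0.48849737 -0.05371462  0.06      ] end [ 0.46902705 -0.27532709  0.18      ] collar [ 0.46865965 -0.27521926  0.098     ]
[ 0.4670612  -0.2756901   0.12165071]
```

Call:
{"op": "send_rows", "data": {
  "increments": [
    {"gripper":1,"linear":[0.001,0,0],"delta_rot":[0,0,0]},
    {"gripper":1,"linear":[0.001,0,0],"delta_rot":[0,0,0]},
    {"gripper":1,"linear":[0.001,0,0],"delta_rot":[0,0,0]},
    {"gripper":1,"linear":[0.001,0,0],"delta_rot":[0,0,0]},
    {"gripper":1,"linear":[0.001,0,0],"delta_rot":[0,0,0]},
    {"gripper":1,"linear":[0.001,0,0],"delta_rot":[0,0,0]},
    {"gripper":1,"linear":[0.001,0,0],"delta_rot":[0,0,0]},
    {"gripper":1,"linear":[0.001,0,0],"delta_rot":[0,0,0]}
  ],
  "newtons": 60
}}

```text
clock: 2.75
position: [0.4688, -0.2746, 0.1218]
ee_rot: [0.0, 0.988, 0.156, 0.0]
contact_force: [-0.6, 0.3, 5.6]
width: 0.0189
gripper_force: 58.3
```

Call:
{"op": "send_rows", "data": {
  "increments": [
    {"gripper":1,"linear":[0,0,0],"delta_rot":[0,0,0]},
    {"gripper":1,"linear":[0,0,0],"delta_rot":[0,0,0]},
    {"gripper":1,"linear":[0,0,0],"delta_rot":[0,0,0]}
  ]
}}

```text
clock: 3.05
position: [0.4689, -0.2746, 0.1218]
ee_rot: [0.0, 0.988, 0.156, 0.0]
contact_force: [-1.3, 0.1, 4.8]
width: 0.0187
gripper_force: 58.3
```

Call:
{"op": "send_rows", "data": {
  "increments": [
    {"gripper":1,"linear":[0,0,0.01],"delta_rot":[0,0,0]},
    {"gripper":1,"linear":[0,0,0.03],"delta_rot":[0,0,0]},
    {"gripper":1,"linear":[0,0,0.055],"delta_rot":[0,0,0]},
    {"gripper":1,"linear":[0,0,0.08],"delta_rot":[0,0,0]},
    {"gripper":1,"linear":[0,0,0.105],"delta_rot":[0,0,0]},
    {"gripper":1,"linear":[0,0,0.12],"delta_rot":[0,0,0]},
    {"gripper":1,"linear":[0,0,0.12],"delta_rot":[0,0,0]},
    {"gripper":1,"linear":[0,0,0.12],"delta_rot":[0,0,0]}
  ]
}}

```text
clock: 3.85
position: [0.4683, -0.2743, 0.2409]
ee_rot: [-0.0, 0.988, 0.156, -0.0]
contact_force: [-0.3, -0.8, -1.4]
width: 0.0189
gripper_force: 59.0
```

Call:
{"op": "send_rows", "data": {
  "increments": [
    {"gripper":1,"linear":[0.003,0.03,0],"delta_rot":[0,0,0]},
    {"gripper":1,"linear":[0.006,0.07,0],"delta_rot":[0,0,0]},
    {"gripper":1,"linear":[0.009,0.11,0],"delta_rot":[0,0,0]},
    {"gripper":1,"linear":[0.012,0.15,0],"delta_rot":[0,0,0]},
    {"gripper":1,"linear":[0.015,0.19,0],"delta_rot":[0,0,0]},
    {"gripper":1,"linear":[0.0185,0.2235,-0.01],"delta_rot":[0,0,0]},
    {"gripper":1,"linear":[0.0185,0.2235,-0.03],"delta_rot":[0,0,0]},
    {"gripper":1,"linear":[0.0185,0.2235,-0.06],"delta_rot":[0,0,0]}
  ]
}}

```text
clock: 4.65
position: [0.4874, -0.0498, 0.1806]
ee_rot: [0.0, 0.988, 0.158, 0.001]
contact_force: [-0.3, -1.0, -2.1]
width: 0.0186
gripper_force: 59.1
```

Call:
{"op": "send_rows", "data": {
  "increments": [
    {"gripper":1,"linear":[0,0,0],"delta_rot":[0,0,0]},
    {"gripper":1,"linear":[0,0,0],"delta_rot":[0,0,0]},
    {"gripper":1,"linear":[0,0,0],"delta_rot":[0,0,0]}
  ]
}}

```text
clock: 4.95
position: [0.4878, -0.0515, 0.1821]
ee_rot: [0.0, 0.988, 0.156, 0.001]
contact_force: [0.0, -0.5, -0.6]
width: 0.0185
gripper_force: 59.0
```

```bash
python3 - <<'E'
from h import *
s=grab('side','s2');w=grab('wrist','w2');p=s['state']['position'];print(p,s['state']['contact_force'])
for z in(.075,.13):print(z,proj(s,(p[0],p[1],z)),proj(w,(p[0],p[1],z)))
a=cv2.resize(s['pixels'][185:305,290:430],(400,343),interpolation=3)
b=cv2.resize(w['pixels'][120:300,210:420],(400,343),interpolation=3)
cv2.imwrite('pics/c2.png',np.hstack([a,b]))
E
```

```text
[ 0.48777862 -0.05146795  0.18209427] [ 0.04373975 -0.53056225 -0.56569241]
0.075 [356.72849453 257.8505898 ] [318.34751933 240.8150087 ]
0.13 [358.9145991  238.06606938] [318.58839037 264.16686353]
```

View pics/c2.png

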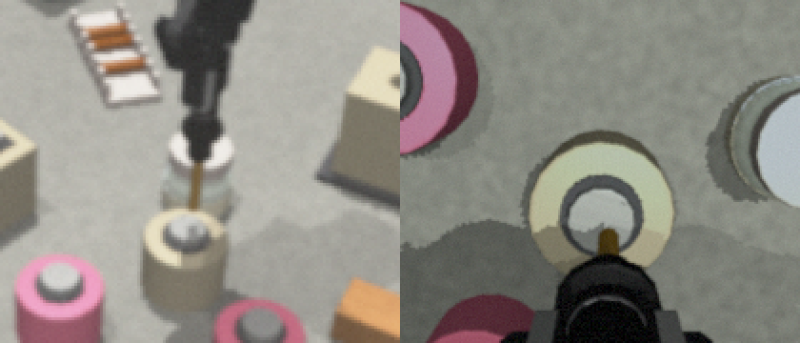

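The close crops show the tip at side (357.6,257.8) and wrist (319,241), which matches the prediction from the TCP. The head centre is at side (355.5,265) and wrist (315,234.5).

```bash
python3 - <<'E'
from h import *
s=load('s2');w=load('w2')
print(ray(s,(355.5,265.2),.06),ray(w,(315,234.5),.06),ray(s,(357.6,257.8),.075),ray(w,(319.2,240.8),.075))
E
```

```text
[ 0.48412838 -0.04559041  0.06      ] [ 0.48815775 -0.04861052  0.06      ] [ 0.48667072 -0.05294761  0.075     ] [ 0.48798546 -0.05207121  0.075     ]
```

Call:
{"op": "send_rows", "data": {
  "increments": [
    {"gripper":1,"linear":[-0.001,0.005,0],"delta_rot":[0,0,0]},
    {"gripper":1,"linear":[-0.001,0.005,-0.006],"delta_rot":[0,0,0]},
    {"gripper":1,"linear":[-0.001,0.005,-0.012],"delta_rot":[0,0,0]},
    {"gripper":1,"linear":[-0.001,0.005,-0.014],"delta_rot":[0,0,0]},
    {"gripper":1,"linear":[-0.001,0.005,-0.016],"delta_rot":[0,0,0]},
    {"gripper":1,"linear":[-0.001,0.005,-0.017],"delta_rot":[0,0,0]},
    {"gripper":1,"linear":[-0.001,0.005,-0.018],"delta_rot":[0,0,0]},
    {"gripper":1,"linear":[-0.001,0.005,-0.018],"delta_rot":[0,0,0]}
  ]
}}

```text
clock: 5.85
position: [0.4859, -0.0459, 0.1634]
ee_rot: [-0.0, 0.988, 0.156, -0.0]
contact_force: [-1.2, 1.4, 2.5]
width: 0.0182
gripper_force: 59.2
```

Call:
{"op": "send_rows", "data": {
  "increments": [
    {"gripper":1,"linear":[0,0,-0.0005],"delta_rot":[0,0,0]},
    {"gripper":1,"linear":[0,0,-0.0005],"delta_rot":[0,0,0]},
    {"gripper":1,"linear":[0,0,-0.0005],"delta_rot":[0,0,0]},
    {"gripper":1,"linear":[0,0,-0.0005],"delta_rot":[0,0,0]}
  ]
}}

```text
clock: 6.25
position: [0.486, -0.046, 0.1629]
ee_rot: [-0.0, 0.988, 0.156, -0.0]
contact_force: [-2.2, 0.8, 2.8]
width: 0.0185
gripper_force: 59.3
```

```bash
python3 - <<'E'
from h import *
print(get_state()['contact_force'],get_state()['position']); s=grab('side','s3');w=grab('wrist','w3')
a=cv2.resize(s['pixels'][225:305,310:405],(400,337),interpolation=3)
b=cv2.resize(w['pixels'][150:290,240:406],(400,337),interpolation=3)
cv2.imwrite('pics/c3.png',np.hstack([a,b]))
E
```

```text
[-2.18094514  0.78284859  2.81264836] [ 0.48599828 -0.04599362  0.1628706 ]
```

View pics/c3.png

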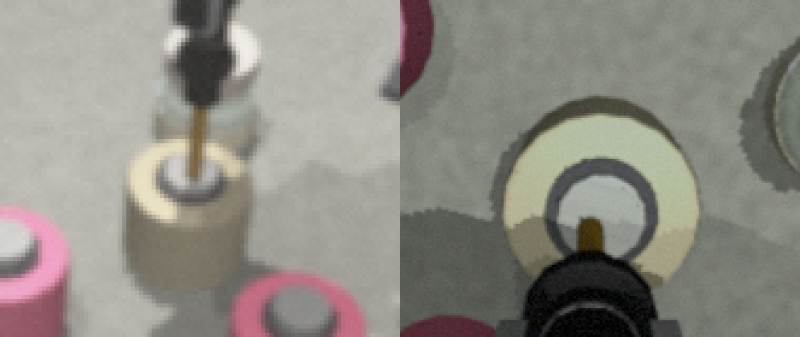

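The tip sits on the round head in both views, a little off centre, with about 3 N measured. Now lifting off and going to the square contact.

Call:
{"op": "send_rows", "data": {
  "increments": [
    {"gripper":1,"linear":[0,0,0],"delta_rot":[0,0,0]},
    {"gripper":1,"linear":[0,0,0.02],"delta_rot":[0,0,0]},
    {"gripper":1,"linear":[0,0,0.055],"delta_rot":[0,0,0]},
    {"gripper":1,"linear":[0.04,0.015,0.065],"delta_rot":[0,0,0]},
    {"gripper":1,"linear":[0.08,0.03,0.065],"delta_rot":[0,0,0]},
    {"gripper":1,"linear":[0.12,0.045,0.065],"delta_rot":[0,0,0]},
    {"gripper":1,"linear":[0.161,0.0575,0.055],"delta_rot":[0,0,0]},
    {"gripper":1,"linear":[0.161,0.0575,0.04],"delta_rot":[0,0,0]}
  ]
}}

```text
clock: 7.15
position: [0.6539, 0.0127, 0.2018]
ee_rot: [0.001, 0.988, 0.157, 0.004]
contact_force: [-1.8, 0.0, -0.8]
width: 0.0186
gripper_force: 59.0
```

Call:
{"op": "send_rows", "data": {
  "increments": [
    {"gripper":1,"linear":[0,0,0],"delta_rot":[0,0,0]},
    {"gripper":1,"linear":[0,0,0],"delta_rot":[0,0,0]},
    {"gripper":1,"linear":[0,0,0],"delta_rot":[0,0,0]}
  ]
}}

```text
clock: 7.45
position: [0.647, 0.011, 0.2037]
ee_rot: [0.0, 0.988, 0.156, 0.001]
contact_force: [0.2, -0.2, -0.8]
width: 0.0186
gripper_force: 59.0
```

```bash
python3 - <<'E'
from h import *
s=grab('side','s4');w=grab('wrist','w4');p=s['state']['position'];print(p,s['state']['contact_force'])
z=p[2]-.106;print(z,proj(s,(p[0],p[1],z)),proj(w,(p[0],p[1],z)))
a=cv2.resize(s['pixels'][200:280,240:335],(400,337),interpolation=3)
b=cv2.resize(w['pixels'][150:290,240:406],(400,337),interpolation=3)
cv2.imwrite('pics/c4.png',np.hstack([a,b]))
E
```

```text
[0.6470489  0.01103626 0.20369527] [ 0.17059772 -0.21831425 -0.8223647 ]
0.09769526772946517 [284.41374183 225.60709335] [318.55173374 240.9904386 ]
```

View pics/c4.png

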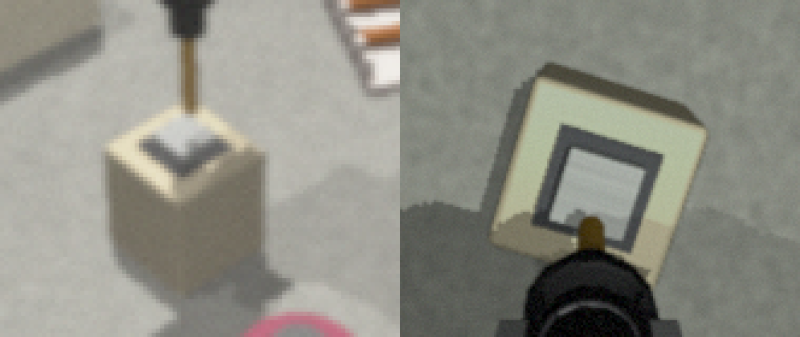

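The wrist crop shows the head centre at (323,231) and the tip at (319,241). The side crop shows the head at (284,232.5) and the tip at (285,226).

```bash
python3 - <<'E'
from h import *
s=load('s4');w=load('w4')
print(ray(s,(284.2,232.5),.08),ray(w,(323,231),.08),ray(s,(285,226.5),.0977),ray(w,(319.3,240.9),.0977))
E
```

```text
[0.64581334 0.01317007 0.08      ] [0.65152668 0.00872748 0.08      ] [0.64389261 0.01204045 0.0977    ] [0.64728753 0.01052773 0.0977    ]
```

Call:
{"op": "send_rows", "data": {
  "increments": [
    {"gripper":1,"linear":[0.003,0,0],"delta_rot":[0,0,0]},
    {"gripper":1,"linear":[0.003,0,-0.007],"delta_rot":[0,0,0]},
    {"gripper":1,"linear":[0.003,0,-0.013],"delta_rot":[0,0,0]},
    {"gripper":1,"linear":[0.003,0,-0.0155],"delta_rot":[0,0,0]},
    {"gripper":1,"linear":[0.003,0,-0.0175],"delta_rot":[0,0,0]},
    {"gripper":1,"linear":[0.003,0,-0.019],"delta_rot":[0,0,0]},
    {"gripper":1,"linear":[0.003,0,-0.02],"delta_rot":[0,0,0]},
    {"gripper":1,"linear":[0.003,0,-0.0205],"delta_rot":[0,0,0]}
  ]
}}

```text
clock: 8.35
position: [0.6499, 0.0116, 0.1827]
ee_rot: [-0.0, 0.988, 0.156, -0.0]
contact_force: [-1.7, 0.2, 3.4]
width: 0.0185
gripper_force: 59.3
```

Call:
{"op": "send_rows", "data": {
  "increments": [
    {"gripper":1,"linear":[0,0,0],"delta_rot":[0,0,0]},
    {"gripper":1,"linear":[0,0,0],"delta_rot":[0,0,0]},
    {"gripper":1,"linear":[0,0,0],"delta_rot":[0,0,0]}
  ]
}}

```text
clock: 8.65
position: [0.65, 0.0115, 0.1825]
ee_rot: [-0.0, 0.988, 0.156, -0.0]
contact_force: [-2.2, 0.8, 3.4]
width: 0.0185
gripper_force: 59.3
```

Call:
{"op": "send_rows", "data": {
  "increments": [
    {"gripper":1,"linear":[0,0,0],"delta_rot":[0,0,0]},
    {"gripper":1,"linear":[0,0,0],"delta_rot":[0,0,0]},
    {"gripper":1,"linear":[0,0,0.02],"delta_rot":[0,0,0]},
    {"gripper":1,"linear":[0,0,0.055],"delta_rot":[0,0,0]},
    {"gripper":1,"linear":[0,0,0.08],"delta_rot":[0,0,0]},
    {"gripper":1,"linear":[-0.025,0.033,0.08],"delta_rot":[0,0,0]},
    {"gripper":1,"linear":[-0.05,0.066,0.08],"delta_rot":[0,0,0]},
    {"gripper":1,"linear":[-0.075,0.1,0.08],"delta_rot":[0,0,0]}
  ]
}}

```text
clock: 9.45
position: [0.5751, 0.112, 0.2618]
ee_rot: [0.0, 0.988, 0.156, 0.001]
contact_force: [0.4, 0.2, -0.8]
width: 0.0183
gripper_force: 59.1
```

Call:
{"op": "send_rows", "data": {
  "increments": [
    {"gripper":1,"linear":[-0.025,0.033,0],"delta_rot":[0,0,0]},
    {"gripper":1,"linear":[-0.05,0.066,0],"delta_rot":[0,0,0]},
    {"gripper":1,"linear":[-0.075,0.1,0],"delta_rot":[0,0,0]},
    {"gripper":1,"linear":[-0.1,0.133,0],"delta_rot":[0,0,0]},
    {"gripper":1,"linear":[-0.126,0.168,0],"delta_rot":[0,0,0]},
    {"gripper":1,"linear":[-0.126,0.168,-0.02],"delta_rot":[0,0,0]},
    {"gripper":1,"linear":[-0.126,0.168,-0.025],"delta_rot":[0,0,0]},
    {"gripper":1,"linear":[-0.126,0.168,-0.025],"delta_rot":[0,0,0]}
  ]
}}

```text
clock: 10.25
position: [0.449, 0.279, 0.2361]
ee_rot: [0.001, 0.988, 0.156, -0.001]
contact_force: [0.8, 0.9, -0.8]
width: 0.0187
gripper_force: 59.2
```

```bash
python3 - <<'E'
from h import *
s=grab('side','s5');w=grab('wrist','w5');p=s['state']['position'];print(p,s['state']['contact_force'])
z=p[2]-.106;print(z,proj(s,(p[0],p[1],z)),proj(w,(p[0],p[1],z)))
a=cv2.resize(s['pixels'][300:430,170:324],(400,337),interpolation=3)
b=cv2.resize(w['pixels'][90:320,185:458],(400,337),interpolation=3)
cv2.imwrite('pics/c5.png',np.hstack([a,b]))
E
```

```text
[0.44904683 0.27902578 0.23612674] [ 0.76121341  0.91279173 -0.84670559]
0.1301267355108115 [236.06688297 339.39079531] [318.27327388 241.30992347]
```

View pics/c5.png

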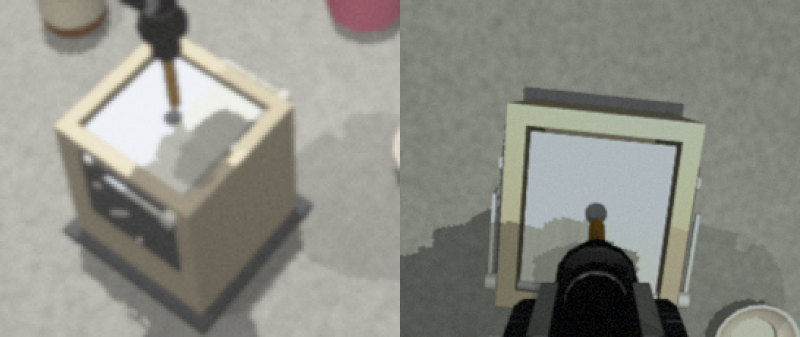

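The wrist crop shows the dot at (318.8,235.4) and the tip at (318.8,240.8). The side crop shows the dot at (236.6,345.4). The tip is nearly above the dot. A long pointer bar runs along each side.

```bash
python3 - <<'E'
from h import *
s=load('s5');w=load('w5')
f=lambda x,y:(185+(x-400)*.6825,90+y*.6825); g=lambda x,y:(170+x*.385,300+y*.3858)
print(ray(s,g(173,118),.116),ray(w,f(596,213),.116),ray(s,g(174,105),.130),ray(w,f(596,221),.130))
a=[ray(w,f(*q),.12) for q in((508,103),(704,124))];e=a[1]-a[0];print(a,np.hypot(*e[:2]),np.degrees(np.arctan2(e[0],-e[1])))
a=[ray(s,g(*q),.12) for q in((55,128),(185,210),(293,98),(172,40))]
print(np.array(a).round(4))
for i in range(4):e=a[(i+1)%4]-a[i];print(np.hypot(*e[:2]),np.degrees(np.arctan2(e[1],e[0])))
E
```

```text
[0.44794049 0.28027582 0.116     ] [0.45020653 0.2789635  0.116     ] [0.44635066 0.27917391 0.13      ] [0.44947964 0.27877572 0.13      ]
[array([0.49138553, 0.33840793, 0.12      ]), array([0.51178322, 0.24170058, 0.12      ])] 0.09883510427941523 11.910354739756484
[[0.4878 0.3401 0.12  ]
 [0.3877 0.3149 0.12  ]
 [0.4072 0.2163 0.12  ]
 [0.4966 0.2454 0.12  ]]
0.10320482477715724 -165.89335381418695
0.10050093015679619 -78.80633973963269
0.09403455349884604 18.01241249285256
0.09507741504269761 95.33679236675924
```

Call:
{"op": "send_rows", "data": {
  "increments": [
    {"gripper":1,"linear":[0.001,0.0005,-0.006],"delta_rot":[0,0,0]},
    {"gripper":1,"linear":[0.001,0.0005,-0.012],"delta_rot":[0,0,0]},
    {"gripper":1,"linear":[0.001,0.0005,-0.015],"delta_rot":[0,0,0]},
    {"gripper":1,"linear":[0.001,0.0005,-0.018],"delta_rot":[0,0,0]},
    {"gripper":1,"linear":[0.001,0.0005,-0.0217],"delta_rot":[0,0,0]},
    {"gripper":1,"linear":[0.0005,0.0003,-0.0255],"delta_rot":[0,0,0]},
    {"gripper":1,"linear":[-0.0003,0.0002,-0.0294],"delta_rot":[0,0,0]},
    {"gripper":1,"linear":[-0.0003,0.0002,-0.0294],"delta_rot":[0,0,0]}
  ]
}}

```text
clock: 11.15
position: [0.4487, 0.2797, 0.2075]
ee_rot: [0.0, 0.988, 0.156, -0.0]
contact_force: [-0.1, -0.2, 0.8]
width: 0.0182
gripper_force: 59.2
```

Call:
{"op": "send_rows", "data": {
  "increments": [
    {"gripper":1,"linear":[-0.0012,-0.0002,-0.0037],"delta_rot":[0,0,0]},
    {"gripper":1,"linear":[-0.0027,-0.0005,-0.0074],"delta_rot":[0,0,0]},
    {"gripper":1,"linear":[-0.004,-0.0008,-0.0102],"delta_rot":[0,0,0]},
    {"gripper":1,"linear":[-0.0056,-0.0011,-0.0129],"delta_rot":[0,0,0]},
    {"gripper":1,"linear":[-0.0056,-0.0011,-0.0129],"delta_rot":[0,0,0]},
    {"gripper":1,"linear":[-0.0056,-0.0011,-0.0129],"delta_rot":[0,0,0]}
  ]
}}

```text
clock: 11.75
position: [0.4436, 0.2787, 0.1952]
ee_rot: [-0.0, 0.988, 0.156, 0.001]
contact_force: [1.4, 1.1, 3.1]
width: 0.0183
gripper_force: 59.2
```

```bash
python3 - <<'E'
from h import *
s=grab('side','s6');w=grab('wrist','w6');p=s['state']['position'];print(p,s['state']['contact_force'])
a=cv2.resize(s['pixels'][350:415,190:250],(461,500),interpolation=3)
b=cv2.resize(w['pixels'][90:320,185:458],(335,282),interpolation=3)
o=np.zeros((500,796,3),'uint8');o[:,:461]=a;o[:282,461:]=b
cv2.imwrite('pics/c6.png',o)
E
```

```text
[0.4436165  0.27874122 0.195186  ] [1.38428722 1.05114112 3.12622343]
```

View pics/c6.png

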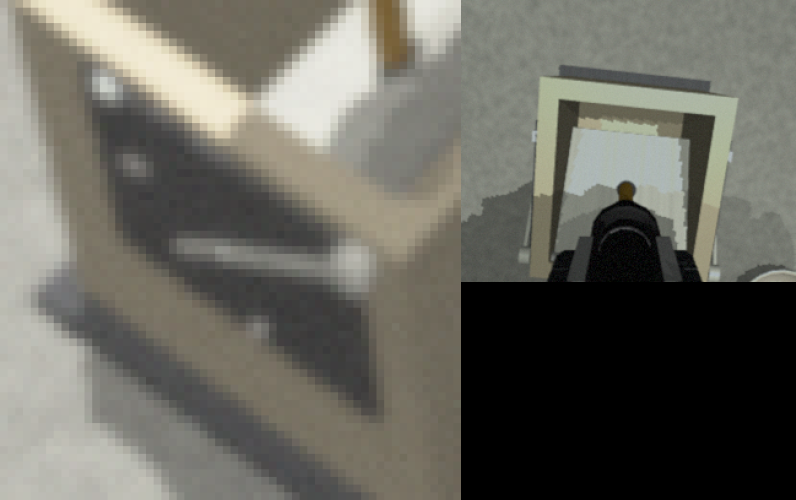

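The tip presses at the dot. In the side crop the pointer runs from the pivot at (355,265) to (175,245), with small marks at (105,85), (135,165) and (255,330). I'll convert these to angles on the dial plane.

```bash
python3 - <<'E'
from h import *
s=load('s6');R,c=cam(s);Ki=np.linalg.inv(s['K']);yaw=np.radians(11);X=np.array([np.cos(yaw),np.sin(yaw),0]);Y=np.array([-X[1],X[0],0])
O=np.array([.4500,.2795,0])-.002*X
def pl(x,y,off=.052):
    r=R@Ki@np.array([190+x/7.69,350+y/7.69,1]);n=(off-(c-O)@Y)/(r@Y);P=c+n*r-O;return np.array([P@X,P[2]])
h=pl(352,268)
for off in(.051,.055):
  h=pl(352,268,off);print('pivot',h.round(4))
  for q in((265,256),(175,246),(105,85),(135,165),(255,330)):
    p=pl(*q,off)-h;print(q,(p*1e3).round(1),np.degrees(np.arctan2(-p[1],p[0])).round(1),np.hypot(*p).round(4))
b=s['pixels'][350:415,190:250].max(2);b=cv2.resize(b,None,fx=1,fy=1)
print('s5 diff');d=load('s5')['pixels'][350:415,190:250];cv2.imwrite('pics/c7.png',np.hstack([cv2.resize(d,(400,433),interpolation=3),cv2.resize(s['pixels'][350:415,190:250],(400,433),interpolation=3)]))
E
```

```text
pivot [-0.0436  0.1064]
(265, 256) [ 27.1 -21.9] 38.9 0.0348
(175, 246) [ 57.5 -47.4] 39.5 0.0745
(105, 85) [69.5  1.7] -1.4 0.0695
(135, 165) [ 65.3 -23.8] 20.0 0.0695
(255, 330) [ 35.4 -58.8] 59.0 0.0686
pivot [-0.0486  0.1164]
(265, 256) [ 26.7 -21.5] 38.9 0.0343
(175, 246) [ 56.6 -46.6] 39.5 0.0733
(105, 85) [68.5  1.7] -1.4 0.0685
(135, 165) [ 64.3 -23.4] 20.0 0.0685
(255, 330) [ 34.8 -57.9] 59.0 0.0676
s5 diff
```

View pics/c7.png

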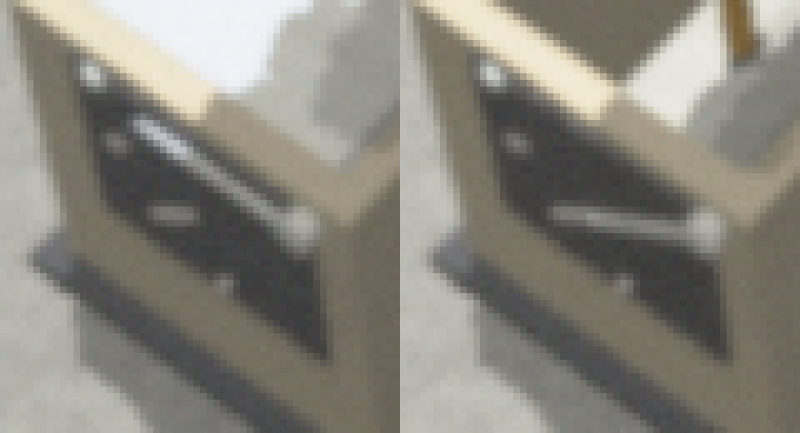

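```bash
python3 - <<'E'
from h import *
s=load('s6');s5=load('s5');R,c=cam(s);Ki=np.linalg.inv(s['K']);yaw=np.radians(11);X=np.array([np.cos(yaw),np.sin(yaw),0]);Y=np.array([-X[1],X[0],0])
O=np.array([.4500,.2795,0])-.002*X
def pl(u,v,off):
    r=R@Ki@np.array([u,v,1]);n=(off-(c-O)@Y)/(r@Y);P=c+n*r-O;return np.array([P@X,P[2]])
A=s5['pixels'].astype(float).mean(2);B=s['pixels'].astype(float).mean(2)
def track(I,cols,f):
    o=[]
    for u in cols:
        v0=int(round(f(u)));v=np.arange(v0-3,v0+4);w=np.clip(I[v,u]-I[v,u].min()-12,0,None);o.append((u,(w*v).sum()/w.sum()))
    return np.array(o)
P0=track(A,range(212,230),lambda u:350+(128+(u-190-21.5)*6.667*.66)/6.667)
P1=track(B,range(215,231),lambda u:350+(212+(u-190-24)*6.667*.11)/6.667)
M=track(A,range(213,219),lambda u:382)
for n,P,off in(('p0',P0,.055),('p40',P1,.055),('mark',M,.051)):
    W=np.array([pl(*q,off) for q in P]);vx,vz,_,_=cv2.fitLine(W.astype('float32'),cv2.DIST_HUBER,0,.01,.01).ravel()
    print(n,np.degrees(np.arctan(-vz/vx)),(W.mean(0)*1e3).round(1),P[[0,-1]].round(1).tolist())
E
```

```text
p0 1.5435987 [-16.  113.2] [[212.0, 369.0], [229.0, 380.8]]
p40 37.73198 [-17.   91.4] [[215.0, 381.7], [230.0, 384.1]]
mark 41.431072 [ 6.2 67.2] [[213.0, 381.6], [218.0, 381.9]]
```

Both the pointer fit and the tip geometry put the flap at about 36°, so I'll go down 4° more.

Call:
{"op": "send_rows", "data": {
  "increments": [
    {"gripper":1,"linear":[-0.0008,-0.0001,-0.0014],"delta_rot":[0,0,0]},
    {"gripper":1,"linear":[-0.0017,-0.0003,-0.0027],"delta_rot":[0,0,0]},
    {"gripper":1,"linear":[-0.0017,-0.0003,-0.0027],"delta_rot":[0,0,0]},
    {"gripper":1,"linear":[-0.0017,-0.0003,-0.0027],"delta_rot":[0,0,0]},
    {"gripper":1,"linear":[-0.0017,-0.0003,-0.0027],"delta_rot":[0,0,0]}
  ]
}}

```text
clock: 12.35
position: [0.4416, 0.2783, 0.1924]
ee_rot: [0.0, 0.988, 0.156, 0.0]
contact_force: [1.1, 0.7, 2.5]
width: 0.0182
gripper_force: 59.2
```

```bash
python3 - <<'E'
from h import *
s=grab('side','s8');s5=load('s5');st=s['state'];print(st['position'],st['contact_force'],st['clock'])
R,c=cam(s);Ki=np.linalg.inv(s['K']);yaw=np.radians(11);X=np.array([np.cos(yaw),np.sin(yaw),0]);Y=np.array([-X[1],X[0],0])
O=np.array([.4500,.2795,0])-.002*X
d=(st['position']-np.array([.45,.2795,0]))@X*1e3+45; z=(st['position'][2]-.1063-.116)*1e3+4
print('geom',np.degrees(np.arctan2(-z,d)+np.arcsin(4/np.hypot(d,z))))
def pl(u,v,off):
    r=R@Ki@np.array([u,v,1]);n=(off-(c-O)@Y)/(r@Y);P=c+n*r-O;return np.array([P@X,P[2]])
for nm in('s6','s8'):
    B=load(nm)['pixels'].astype(float).mean(2);o=[]
    for u in range(219,231):
        v0=round(382+(u-214)*.1);v=np.arange(v0-3,v0+4);w=np.clip(B[v,u]-B[v,u].min()-12,0,None);o.append((u,(w*v).sum()/w.sum()))
    W=np.array([pl(*q,.055) for q in o]);vx,vz,_,_=cv2.fitLine(W.astype('float32'),cv2.DIST_HUBER,0,.01,.01).ravel()
    print(nm,np.degrees(np.arctan(-vz/vx)),np.round(o,1)[[0,-1]].tolist())
cv2.imwrite('pics/c8.png',np.hstack([cv2.resize(s['pixels'][350:415,190:250],(400,433),interpolation=3),cv2.resize(load('w6')['pixels'],(400,433))]))
E
```

```text
[0.44163246 0.27828553 0.19239072] [1.05815378 0.71777176 2.49761675] 12.35
geom 40.45037260101377
s6 37.88449 [[219.0, 382.3], [230.0, 384.1]]
s8 42.34068 [[219.0, 383.3], [230.0, 384.6]]
```

View pics/c8.png

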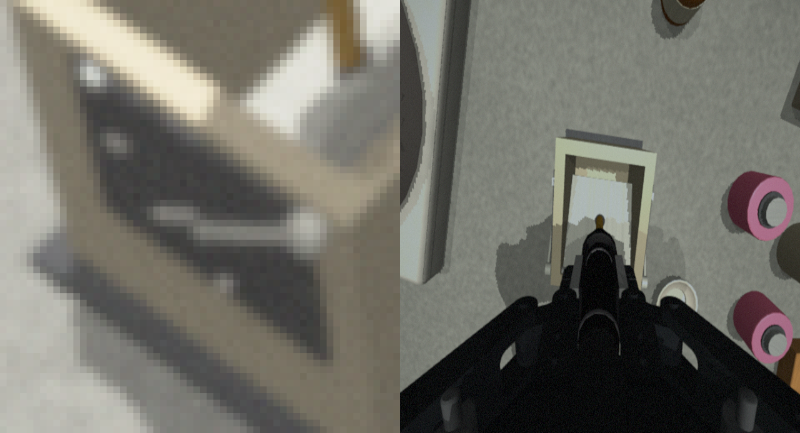

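The pointer direction gives about 40.8° (zero-corrected), the tip geometry 40.4°, and the push is steady at about 3 N. I'm handing it in.

```bash
python3 -c "
from h import *
print(sign_off())"
```

```text
the job is handed in; nothing more can be done
None
```

I pressed both contacts with the probe at about 4 N each for at least half a second, round first and then square. The probe, still gripped, was holding the flap at about 40.5° (estimated from the dial pointer and the tip position) when I handed the job in at about 12.4 s.

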